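# Tip the baby fork out of the deep holder

### The job

A baby fork has dropped right down inside the square steel holder, too deep to reach. Swing that holder over by its handle until the fork slides out into the wooden tray in front of it, then swing the holder back fully upright and let go. Leave the round holder as it stands.

Things in the scene. Friction and masses are not known exactly. Their poses are not given: they have to be found in the camera images.
- square_insert: Fixed wooden insert of the SQUARE holder (its twin has a round one). Origin on the drawer floor below the pivot; x along the tray to its far end, y along the pivot, z up. Pivot line at x 0, z 125 mm, in uprights at y +-30 to 40, x +-18, 145 high. Tray x -50 to 220, 110 wide, floor 8 high, side walls 32, far wall 45. Handle bar (tilt 0): parallel to y, centre x -63, y 0, z 175.
- square_holder (a joint): Tilt of the square steel tube, rad: 0 upright, grows as its mouth swings to the insert's +x, stop 2.4. Stiff (0.15 N m): stays where left. 42 x 42 mm, 160 long, wall 4, rim 70 above and base 90 below the pivot. U handle on the side away from the tray, turns with it: round bar 10 mm thick, 52 clear between its arms, 42 from bar centre to tube face. The bar can turn between shut fingers.
- fork: Small stainless baby fork, 110 mm long, 18 wide, 6 thick, 30 g. Origin at the middle of its length, z along it to the tines. It starts standing loose in the square holder, its top about 46 mm below the rim. It slides out by its own weight once the mouth points 35 to 40 degrees below level (tilt about 2.2 to 2.3), then drops into the tray.
- round_holder (a joint): Tilt of the other holder, rad, 0 upright: a round steel tube 44 mm across on a twin insert, with the same handle and a wooden spoon standing out of it. Leave it alone.

How it is judged:
At the end, for the whole second after the job is handed in: The fork rests in the tray of the square holder's insert (its middle between the tray walls and under 45 mm high), the square holder is back upright within 0.17 rad (10 degrees), and the round holder still stands within 0.17 rad of upright (value of joint each of square_holder, round_holder below 0.17 rad and x of fork in the frame of square_insert between -0.045 and 0.215 m and y of fork in the frame of square_insert between -0.05 and 0.05 m and height (world z) of fork below 0.045 m and linear speed of fork below 0.03 m/s); the robot touches nothing.
It fails at once if the round holder is tipped over by more than 0.35 rad (20 degrees) (value of joint round_holder above 0.35 rad).
It also fails if it takes over 48 s, if anything falls off the work surface, if the arm or the gripper's body presses on something with over 40 N, if the wrist force passes 120 N, or if a joint passes its speed limit or range.

### The arm

A 7-joint arm with a two-finger parallel gripper is mounted at the origin on the work surface. World frame = base frame: x ahead of the robot, y to its left, z up, the work surface at z = 0. Lengths are in m, angles in rad, forces in N, time in s.
With the tool pointing down it reaches from about 0.425 to 1.025 m from the base axis. Payload 9.4 kg.
Tool frame: the origin (TCP) lies on the centre line of the jaws, within the pads' length; the fingertips stand 25 mm ahead of it and the grasp point (between the pads) lies 6 mm ahead of it; z points along the fingers, y is the direction in which the jaws open and shut (so a half turn about z gives the same grasp; the last joint's range is limited). The gripper opens to 93 mm and grips with 3 to 60 N. Pads are 15 mm wide; open, the fingers measure 128 mm over their backs; the gripper's body (75 mm by 188 mm) begins 65 mm behind the grasp point.
Start: joints at [1.07, 0.599, -0.003, 1.599, 0.002, 0.943, -0.08], TCP at [0.298, -0.661, 0.244] pointing down, gripper open.
Joint ranges: [-2.57, 2.57], [-0.35, 1.97], [-1.29, 1.29], [0.11, 2.56], [-1.05, 4.19], [0.11, 1.86], [-2.63, 2.63]. Speed limits (rad/s): [2.22, 2.22, 3.01, 3.01, 3.14, 3.14, 3.14].

### API

Orientations are given as a rotation vector (axis times angle).
In Python, from cell import robot, eyes gives the robot as it stands.
- The arm moves only by the tool play_rows, never from a script. Its argument "motion" is a list of rows, each a list of 2 entries, a list of its own where there are three numbers: the shift along the tool's x, y, z normalised to -1 to 1, where 1 is 150 mm, then the turn about the tool's z normalised to -1 to 1, where 1 is 90 degrees. In form: [[[tx, ty, tz], twist], ...]. A call has 1 to 20 rows; each row is the pose to reach, as a shift and turn from the pose commanded when the call began, along the tool's axes at that moment; what a row does not reach only later rows make up. A row lasts 1/12 s, in which the tool goes at most 41.7 mm and 7.16 degrees, less where a joint would pass 70% of its speed; a pose out of reach is approached as far as the arm can. A call with a number of a shift or a turn outside -1 to 1 is refused whole. A call with a gripper value outside its range is refused whole. "fingers" is the finger opening in mm, from 0 to 93, set as the call begins (left out, the last holds). The fingers move at their own pace and stop on an object; "force" is the grip in N (left out, the last holds). Time passes only in rows, so rows that repeat a pose let the fingers close. It gives the time, the measured TCP pose, the force and the opening at its end, in the units of the state.
- robot.get_state(): the state, without advancing time (a new reading comes with each control period).
- eyes.capture(name): name is "scene" or "top"; returns a dict with "img" (400x640x3 uint8, blue, green, red), "fx", "fy", "cx", "cy" (pixels), "k1" (the pictures are not rectified: a ray, as slopes to the right and down, at radius r is drawn at 1 + k1 r^2 times it, then the intrinsics apply), "origin" and "rotation" of the camera in the world. Camera axes: x right, y down, z forward; pixel columns grow to the right and rows downward; lengths in m; the calibration is good to about 2 mm. A picture is of the moment at which its call begins. There is no depth.
- robot.hand_in(): hands the job in, once; it reports no verdict.
The state is a dict: "t": time; "joint_positions": joint angles; "qvel": joint speeds; "effort": joint torques, N m; "ee_pos": TCP position; "tcp_rot": TCP orientation; "force": force on the tool from outside, world axes, zero at the start; "torque": the same for the moment, N m; "grip_width": finger opening in m.
Only numpy, scipy, OpenCV 4.12 (cv2) and the standard library are available. Lean on these libraries where they do the work, as an engineer would, in place of code of your own. Each camera call takes 0.05 s, during which the arm holds its last target. There are 200 camera calls.

## Working session

There is one attempt and no reset: what is moved stays moved. The work goes in short steps, Python scripts to look and compute and a tool call to move; the robot and the scene stay as the last step left them, time stands still between calls to the robot, and variables do not carry over. Pictures are saved under pics/ and viewed, about 8 in all and at most 12, crops included, and the job is handed in when it is done.

Besides the shell and the picture viewer there is one more tool, called after "Request:" by a JSON object that holds its "api" and its "payload", one argument or row to a line. play_rows: Moves the arm, as the interface text tells. Scaled input: -1 to 1 covers 150 mm each way for a shift and 90 degrees each way for a turn. Its arguments: {"type":"object","properties":{"motion":{"type":"array","items":{"type":"array"}},"fingers":{"type":"number"},"force":{"type":"number"}},"required":["motion"]}

```bash
ls; mkdir -p pics; cat > h.py <<'E'
import numpy as np, cv2
from cell import robot, eyes
from scipy.spatial.transform import Rotation as R
def snap(name,fn):
    c=eyes.capture(name); cv2.imwrite('pics/'+fn,c['img']); return c
def ray(c,u,v):
    K=np.array([[c['fx'],0,c['cx']],[0,c['fy'],c['cy']],[0,0,1.]])
    p=cv2.undistortPoints(np.array([[[u,v]]],float),K,np.array([c['k1'],0,0,0,0.]))[0,0] if 0 else None
    d=np.array([(u-c['cx'])/c['fx'],(v-c['cy'])/c['fy']]); s=d.copy()
    for _ in range(20): s=d/(1+c['k1']*(s@s))
    return np.array(c['origin']),np.array(c['rotation']).reshape(3,3)@np.array([*s,1])
def at_z(c,u,v,z):
    o,d=ray(c,u,v); return o+d*(z-o[2])/d[2]
def proj(c,P):
    q=np.array(c['rotation']).reshape(3,3).T@(np.array(P)-np.array(c['origin'])); s=q[:2]/q[2]
    s=s*(1+c['k1']*(s@s)); return np.array([c['fx']*s[0]+c['cx'],c['fy']*s[1]+c['cy']])
E
python3 - <<'E'
from h import *
for n in ('top','scene'):
    c=snap(n,n+'0.png'); print({k:v for k,v in c.items() if k!='img'})
print(robot.get_state())
E
```

```text
pics
{'fx': 454.60164328763994, 'fy': 454.60164328763994, 'cx': 315.13525646469617, 'cy': 202.83029651578346, 'k1': 0.0017522098170136438, 'origin': array([0.42312703, 0.00557135, 0.86850381]), 'rotation': array([-2.18207729,  2.13120006, -0.20735928])}
{'fx': 432.0601395330865, 'fy': 432.0601395330865, 'cx': 322.97698900582066, 'cy': 201.80537466522824, 'k1': -0.03926862182790959, 'origin': array([0.87447481, 0.17902154, 0.68908855]), 'rotation': array([-1.42223282, -2.36161987,  0.70076901])}
{'t': 0.1, 'joint_positions': array([ 1.07036289,  0.60006132, -0.00257437,  1.60003232,  0.00180013,
        0.94290087, -0.07977922]), 'qvel': array([-0.00036142, -0.00241584, -0.00031188, -0.00368631, -0.00178811,
       -0.00062515, -0.00088254]), 'effort': array([ 6.46584202e-03, -7.66550159e+01,  1.50237624e+00, -2.52937210e+01,
       -5.23655524e-02,  1.36701245e-02,  8.32081446e-05]), 'ee_pos': array([ 0.29794118, -0.66051698,  0.24284042]), 'tcp_rot': array([-3.07000217e+00, -6.60509856e-01,  6.34313323e-04]), 'force': array([-0.3661554 , -0.12549126,  0.31798747]), 'torque': array([0.01236696, 0.00436434, 0.02538389]), 'grip_width': 0.09318823543191147}
```

View pics/top0.png

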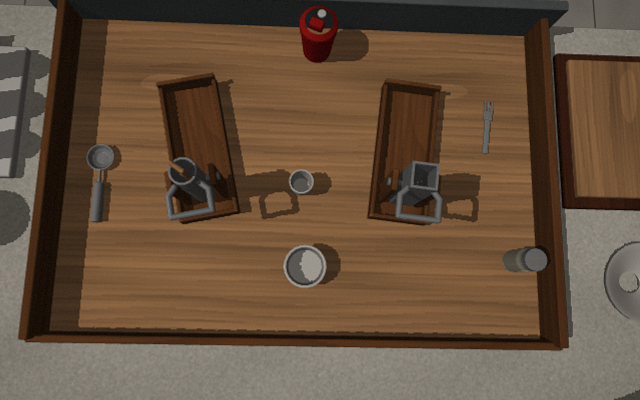

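View pics/scene0.png

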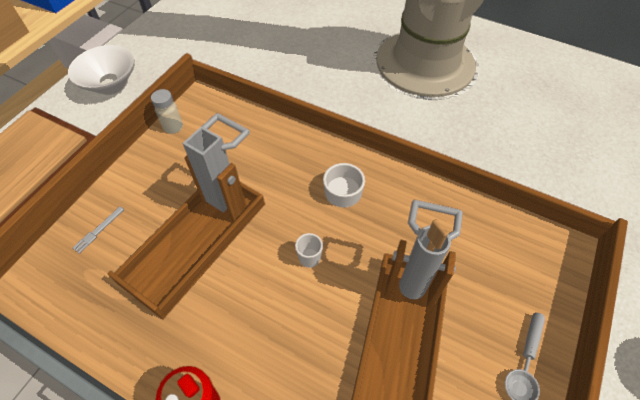

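The square holder is on the right in the top view (tray about (385,82)-(440,90) down to (370,215)-(430,222), handle bar near (418,220)). In the scene view it is on the left. I'll enlarge both for pixel readings.

```bash
sed -i "s/np.array(c\['rotation'\]).reshape(3,3)/R.from_rotvec(c['rotation']).as_matrix()/" h.py
python3 - <<'E'
import cv2,numpy as np
a=cv2.imread('pics/top0.png')[70:235,355:460]; b=cv2.imread('pics/scene0.png')[105:325,100:275]
A=cv2.resize(a,None,fx=3.6,fy=3.6,interpolation=2);B=cv2.resize(b,None,fx=2.4,fy=2.4,interpolation=2)
for im,f,u0,v0 in((A,3.6,355,70),(B,2.4,100,105)):
    for u in range(u0-u0%20+20,u0+int(im.shape[1]/f),20):
        cv2.line(im,(int((u-u0+.5)*f),0),(int((u-u0+.5)*f),5),(0,255,0),1);cv2.putText(im,str(u),(int((u-u0)*f)-10,16),0,.4,(0,255,0),1)
    for v in range(v0-v0%20+20,v0+int(im.shape[0]/f),20):
        cv2.line(im,(0,int((v-v0+.5)*f)),(5,int((v-v0+.5)*f)),(0,255,0),1);cv2.putText(im,str(v),(6,int((v-v0)*f)+5),0,.4,(0,255,0),1)
h=max(A.shape[0],B.shape[0]);W=np.zeros((h,A.shape[1]+B.shape[1],3),np.uint8)
W[:A.shape[0],:A.shape[1]]=A;W[:B.shape[0],A.shape[1]:]=B;print(W.shape);cv2.imwrite('pics/c1.png',W)
E
```

```text
(594, 798, 3)
```

View pics/c1.png

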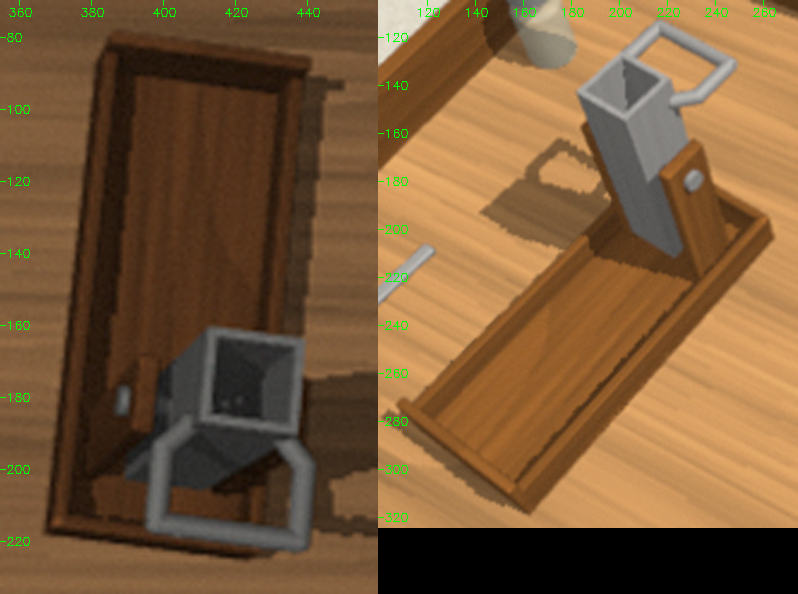

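```bash
cat > fit.py <<'E'
from h import *
from scipy.optimize import least_squares
T=[((385.6,78.9),(220,55,45)),((441.4,86.7),(220,-55,45)),((368.1,217.8),(-50,55,32)),((413.3,160.6),(21,21,195)),((439.2,164.2),(21,-21,195)),((437.2,191.7),(-21,-21,195)),((410.6,186.1),(-21,21,195)),((418.05,217.8),(-63,0,175))]
S=[((109.2,272.5),(220,-55,45)),((157,309),(220,55,45)),((263.3,197.5),(-50,55,32)),((183.3,143.8),(21,-21,195)),((202.9,155),(21,21,195)),((222.5,139.2),(-21,21,195)),((202.9,127.9),(-21,-21,195)),((231.7,124.6),(-63,0,175))]
ct=eyes.capture('top');cs=eyes.capture('scene')
def W(p,q): return R.from_euler('z',p[3]).apply(np.array(q)/1000)+p[:3]
def f(p): return np.concatenate([proj(c,W(p,q))-np.array(u) for c,L in((ct,T),(cs,S)) for u,q in L])
r=least_squares(f,[.5,-.2,0,0],loss='soft_l1'); p=r.x
print('pose',p,np.degrees(p[3])); print(f(p).reshape(-1,2).round(1))
print('bar',W(p,(-63,0,175)),'pivot',W(p,(0,0,125)))
E
python3 fit.py
```

```text
pose [ 0.57508916 -0.18517326 -0.00373376 -0.10733324] -6.14974147172402
[[-0.3  0.1]
 [-0.1  0. ]
 [ 1.  -0.8]
 [-1.   0.9]
 [-0.1  1. ]
 [-0.4 -0. ]
 [-0.9  1.9]
 [-0.7  0.7]
 [-2.2  0.7]
 [-2.6  1.4]
 [ 0.1 -2.3]
 [-0.6  0.2]
 [ 0.3  1. ]
 [-0.5 -1. ]
 [-1.2 -1. ]
 [ 0.1  0.2]]
bar [ 0.51245171 -0.17842424  0.17126624] pivot [ 0.57508916 -0.18517326  0.12126624]
```

```bash
cat > plan.py <<'E'
from h import *
import fit
from fit import *
g=lambda q:f([q[0],q[1],0,q[2]])
r=least_squares(g,[.5,-.2,0],loss='soft_l1');p=np.array([r.x[0],r.x[1],0,r.x[2]])
print('z0 fit',p,W(p,(-63,0,175)),g(r.x).reshape(-1,2).round(1).tolist())
s=robot.get_state();M=R.from_rotvec(s['tcp_rot']).as_matrix();print(M.round(3),s['joint_positions'][-1])
ang=np.arctan2(M[1,1],M[0,1]);tgt=p[3]
for k in(0,np.pi,-np.pi):print('twist deg (tool z down => sign flipped)',np.degrees(-(tgt+k-ang)))
for h in (.075,-.006): print('shift units',M.T@(W(p,(-63,0,175))+[0,0,h+.012 if h>0 else .006]-s['ee_pos'])/.15)
E
python3 plan.py | tail -12
```

```text
[-1.2 -1. ]
 [ 0.1  0.2]]
bar [ 0.51245171 -0.17842424  0.17126624] pivot [ 0.57508916 -0.18517326  0.12126624]
z0 fit [ 0.57522628 -0.18388848  0.         -0.10736037] [ 0.51258901 -0.17713776  0.175     ] [[-0.6, -0.8], [-0.1, -0.9], [0.6, -1.2], [-1.3, 0.2], [-0.2, 0.3], [-0.5, -0.6], [-1.2, 1.4], [-0.9, 0.3], [-2.6, 0.2], [-2.8, 1.0], [0.4, -3.1], [-0.6, -1.1], [0.4, -0.2], [-0.3, -2.3], [-1.1, -2.4], [0.3, -1.1]]
[[ 0.912  0.411 -0.   ]
 [ 0.411 -0.912  0.   ]
 [-0.    -0.001 -1.   ]] -0.07979324859371466
twist deg (tool z down => sign flipped) -59.56303618653506
twist deg (tool z down => sign flipped) -239.56303618653504
twist deg (tool z down => sign flipped) 120.43696381346494
shift units [ 2.62937495 -2.35056971 -0.12365163]
shift units [ 2.62941854 -2.35027534  0.41634829]
```

Request:
{"api": "play_rows", "payload": {
  "motion": [
    [[0.1,-0.09,-0.1],0],
    [[0.25,-0.22,-0.13],0],
    [[0.4,-0.36,-0.13],0],
    [[0.57,-0.51,-0.13],0],
    [[0.75,-0.67,-0.13],0],
    [[0.93,-0.83,-0.13],0],
    [[1,-0.9,-0.13],0],
    [[1,-0.9,-0.13],0]
  ],
  "fingers": 32,
  "force": 20
}}

```text
t: 0.97
ee_pos: [0.3817, -0.4723, 0.2635]
tcp_rot: [-3.068, -0.669, -0.002]
force: [1.3, 0.2, 0.5]
grip_width: 0.0443
```

Request:
{"api": "play_rows", "payload": {
  "motion": [
    [[0.1,-0.09,0],0],
    [[0.25,-0.22,0],0],
    [[0.4,-0.36,0],0],
    [[0.57,-0.51,0],0],
    [[0.75,-0.67,0],0],
    [[0.9,-0.8,0],0],
    [[0.9,-0.8,0],0]
  ]
}}

```text
t: 1.55
ee_pos: [0.4558, -0.3069, 0.2632]
tcp_rot: [-3.068, -0.67, -0.003]
force: [1.3, -0.3, -0.7]
grip_width: 0.0325
```

Request:
{"api": "play_rows", "payload": {
  "motion": [
    [[0.1,-0.09,0],-0.06],
    [[0.25,-0.22,0],-0.13],
    [[0.4,-0.36,0],-0.2],
    [[0.57,-0.51,0],-0.28],
    [[0.65,-0.58,0],-0.35],
    [[0.72,-0.64,0],-0.42],
    [[0.73,-0.65,0],-0.5],
    [[0.73,-0.65,0],-0.57],
    [[0.73,-0.65,0],-0.64],
    [[0.73,-0.65,0],-0.66],
    [[0.73,-0.65,0],-0.66],
    [[0.73,-0.65,0],-0.66],
    [[0.73,-0.65,0],-0.66]
  ]
}}

```text
t: 2.63
ee_pos: [0.5128, -0.1784, 0.2631]
tcp_rot: [2.343, 2.092, -0.0]
force: [-0.4, 0.2, -0.5]
grip_width: 0.0322
```

```bash
python3 - <<'E'
from h import *
s=robot.get_state();M=R.from_rotvec(s['tcp_rot']).as_matrix();print(s['t'],s['ee_pos'],M.round(3),s['grip_width'],s['force'])
b=np.array([.5126,-.1775,.175]);print('to bar, units',M.T@(b+[0,0,.006]-s['ee_pos'])/.15)
a=snap('top','t1.png')['img'];b=snap('scene','s1.png')['img']
A=cv2.resize(a[80:280,330:480],None,fx=2.6,fy=2.6,interpolation=2);B=cv2.resize(b[60:260,140:290],None,fx=2.6,fy=2.6,interpolation=2)
cv2.imwrite('pics/c2.png',np.hstack([A,B]))
E
```

```text
2.6333 [ 0.5127688  -0.17835289  0.26306053] [[ 0.113  0.994 -0.   ]
 [ 0.994 -0.113 -0.   ]
 [-0.     0.    -1.   ]] 0.03222873253136234 [-0.35191802  0.20124916 -0.53926043]
to bar, units [ 0.00566757 -0.00177011  0.54706867]
```

View pics/c2.png

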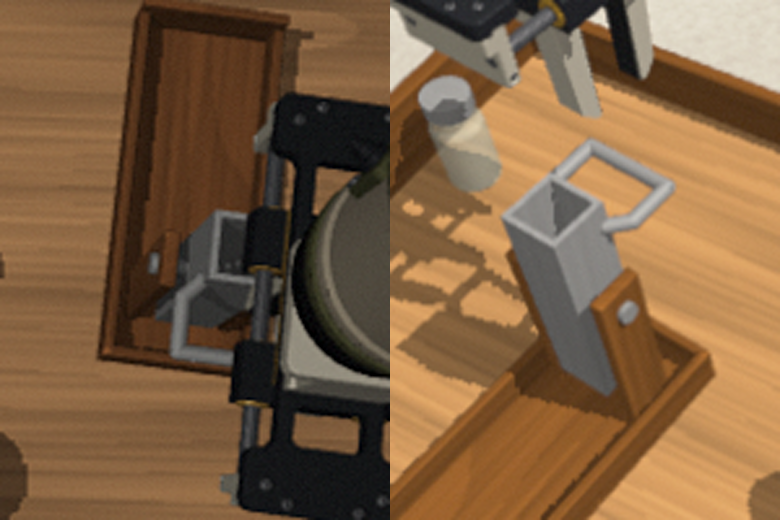

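The crop shows the open fingers (tips at about crop (585,115) and (640,78)) above the handle bar (crop (630,165)), consistent with the fit. I'll descend and grip.

Request:
{"api": "play_rows", "payload": {
  "motion": [
    [[0,0,0.1],0],
    [[0,0,0.2],0],
    [[0,0,0.3],0],
    [[0,0,0.38],0],
    [[0,0,0.45],0],
    [[0,0,0.5],0],
    [[0.005,0,0.55],0],
    [[0.005,0,0.55],0],
    [[0.005,0,0.55],0]
  ]
}}

```text
t: 3.48
ee_pos: [0.5129, -0.1765, 0.1805]
tcp_rot: [-2.34, -2.096, 0.0]
force: [0.1, 0.1, 0.6]
grip_width: 0.0319
```

```bash
python3 - <<'E'
from h import *
s=robot.get_state();print(s['t'],s['ee_pos'],s['grip_width'],s['force'])
b=snap('scene','s2.png')['img']
cv2.imwrite('pics/c3.png',cv2.resize(b[80:240,150:300],None,fx=3,fy=3,interpolation=2))
E
```

```text
3.4833 [ 0.51288064 -0.17645045  0.18051713] 0.03190590095950855 [0.11516116 0.08332396 0.61939496]
```

View pics/c3.png

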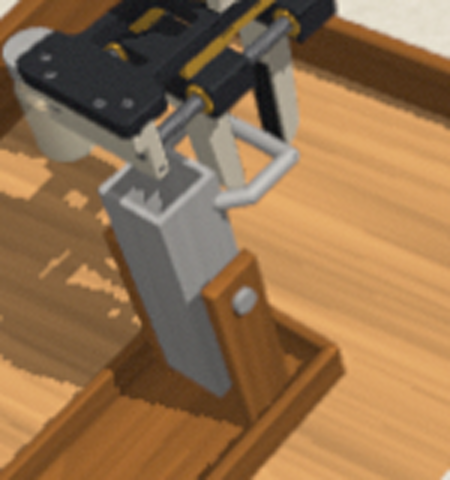

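The fingers straddle the bar: one finger inside the U at about crop (225,170), the other behind the bar at (285,110). Closing now.

Request:
{"api": "play_rows", "payload": {
  "motion": [
    [[0,0,0],0],
    [[0,0,0],0],
    [[0,0,0],0],
    [[0,0,0],0],
    [[0,0,0],0],
    [[0,0,0],0]
  ],
  "fingers": 0,
  "force": 20
}}

```text
t: 4.03
ee_pos: [0.513, -0.1767, 0.1809]
tcp_rot: [2.34, 2.095, 0.0]
force: [-0.6, -0.8, 3.0]
grip_width: 0.0091
```

```bash
python3 - <<'E'
from h import *
s=robot.get_state();M=R.from_rotvec(s['tcp_rot']).as_matrix();print(s['t'],s['ee_pos'],s['grip_width'],s['force'],M.round(3))
for t in np.arange(.15,2.36,.1):
    x=-63*np.cos(t)+50*np.sin(t)+63; z=63*np.sin(t)+50*np.cos(t)-50
    print('%.2f ty %.3f tz %.3f'%(t,x/150,-z/150))
E
```

```text
4.0333 [ 0.512985   -0.17665354  0.18089337] 0.009136333998893692 [-0.5817584  -0.77095281  3.04229063] [[ 0.11   0.994  0.   ]
 [ 0.994 -0.11  -0.   ]
 [-0.     0.    -1.   ]]
0.15 ty 0.055 tz -0.059
0.25 ty 0.096 tz -0.094
0.35 ty 0.140 tz -0.124
0.45 ty 0.187 tz -0.150
0.55 ty 0.236 tz -0.170
0.65 ty 0.287 tz -0.186
0.75 ty 0.340 tz -0.197
0.85 ty 0.393 tz -0.202
0.95 ty 0.447 tz -0.202
1.05 ty 0.500 tz -0.197
1.15 ty 0.553 tz -0.186
1.25 ty 0.604 tz -0.170
1.35 ty 0.653 tz -0.149
1.45 ty 0.700 tz -0.124
1.55 ty 0.745 tz -0.094
1.65 ty 0.786 tz -0.059
1.75 ty 0.823 tz -0.021
1.85 ty 0.856 tz 0.021
1.95 ty 0.885 tz 0.067
2.05 ty 0.909 tz 0.114
2.15 ty 0.929 tz 0.164
2.25 ty 0.943 tz 0.216
2.35 ty 0.952 tz 0.269
```

Request:
{"api": "play_rows", "payload": {
  "motion": [
    [[0,0.027,-0.031],0],
    [[0,0.055,-0.059],0],
    [[0,0.096,-0.094],0],
    [[0,0.14,-0.124],0],
    [[0,0.187,-0.15],0],
    [[0,0.236,-0.17],0],
    [[0,0.287,-0.186],0],
    [[0,0.34,-0.197],0],
    [[0,0.393,-0.202],0],
    [[0,0.393,-0.202],0]
  ]
}}

```text
t: 4.87
ee_pos: [0.5731, -0.1836, 0.2118]
tcp_rot: [2.339, 2.094, 0.001]
force: [-0.6, -0.2, 4.8]
grip_width: 0.0094
```

```bash
python3 - <<'E'
from h import *
s=robot.get_state();print(s['t'],s['ee_pos'],s['grip_width'],s['force'],s['torque'])
b=snap('scene','s3.png')['img']
cv2.imwrite('pics/c4.png',cv2.resize(b[80:280,110:310],None,fx=2.4,fy=2.4,interpolation=2))
E
```

```text
4.8667 [ 0.57312637 -0.18357476  0.21183475] 0.009434174967566203 [-0.55360857 -0.23727216  4.77991905] [-0.38345245  0.04056634  0.00936852]
```

View pics/c4.png

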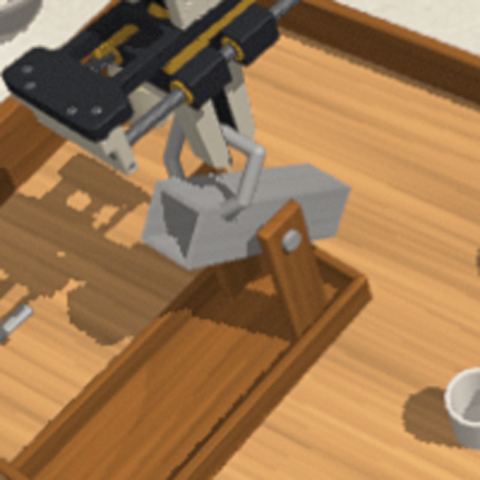

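The tube is tilted about halfway, with its mouth at crop (185,225), and the bar is still in the fingers. Continuing along the arc.

Request:
{"api": "play_rows", "payload": {
  "motion": [
    [[0,0.03,0],0],
    [[0,0.08,0.003],0],
    [[0,0.133,0.01],0],
    [[0,0.185,0.024],0],
    [[0,0.235,0.042],0],
    [[0,0.284,0.065],0],
    [[0,0.33,0.093],0],
    [[0,0.373,0.125],0],
    [[0,0.412,0.162],0],
    [[0,0.447,0.202],0],
    [[0,0.478,0.246],0],
    [[0,0.504,0.292],0],
    [[0,0.526,0.34],0],
    [[0,0.543,0.39],0],
    [[0,0.552,0.43],0],
    [[0,0.555,0.445],0],
    [[0,0.555,0.445],0],
    [[0,0.555,0.445],0],
    [[0,0.555,0.445],0],
    [[0,0.555,0.445],0]
  ]
}}

```text
t: 6.58
ee_pos: [0.6542, -0.1922, 0.1443]
tcp_rot: [2.34, 2.096, 0.0]
force: [-1.8, -1.3, -1.7]
grip_width: 0.009
```

Request:
{"api": "play_rows", "payload": {
  "motion": [
    [[0,0,0],0],
    [[0,0,0],0],
    [[0,0,0],0],
    [[0,0,0],0],
    [[0,0,0],0],
    [[0,0,0],0],
    [[0,0,0],0],
    [[0,0,0],0],
    [[0,0,0],0],
    [[0,0,0],0]
  ]
}}

```text
t: 7.42
ee_pos: [0.6542, -0.1922, 0.1443]
tcp_rot: [2.34, 2.096, -0.0]
force: [-3.0, -2.3, 2.7]
grip_width: 0.0089
```

```bash
python3 - <<'E'
from h import *
s=robot.get_state();print(s['t'],s['ee_pos'],s['grip_width'],s['force'],s['torque'])
b=snap('scene','s4.png')['img']
cv2.imwrite('pics/c5.png',cv2.resize(b[100:330,90:290],None,fx=2.4,fy=2.4,interpolation=2))
E
```

```text
7.4167 [ 0.65418138 -0.19223342  0.1442851 ] 0.008924392578249027 [-2.98994038 -2.31157767  2.68787841] [-0.31625617  0.54023664  0.01333845]
```

View pics/c5.png

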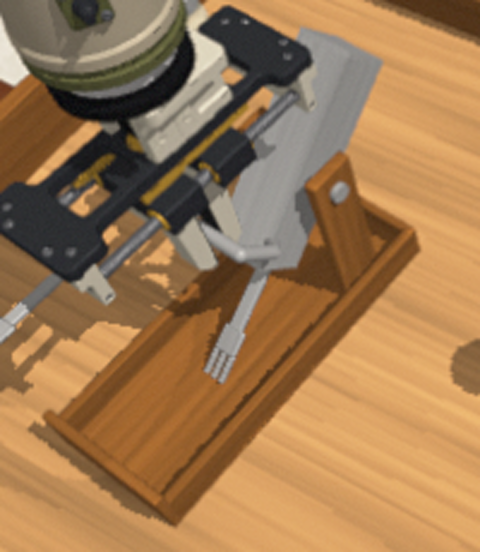

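The fork has slid out: its tines are at crop (218,375) in the tray, and its tail is near the tube mouth at (265,275). I'll check whether it's resting free.

```bash
python3 - <<'E'
from h import *
p=np.array([.5752,-.1839,0]);Q=R.from_euler('z',-.1074)
c=eyes.capture('scene');print('change',np.abs(c['img'].astype(int)-cv2.imread('pics/s4.png')).max())
for u,v in((180.8,256),(200.4,214.6)):
    for z in(.011,.03,.05):
        print(u,z,Q.inv().apply(at_z(c,u,v,z)-p).round(3))
    
s=robot.get_state();tb=Q.inv().apply(s['ee_pos']-[0,0,.006]-p);print('bar',tb,'tilt',np.arctan2(tb[0],tb[2]-.125)+np.arctan2(63,50))
E
```

```text
change 19
180.8 0.011 [0.123 0.005 0.011]
180.8 0.03 [0.127 0.016 0.03 ]
180.8 0.05 [0.131 0.027 0.05 ]
200.4 0.011 [ 0.041 -0.025  0.011]
200.4 0.03 [ 0.047 -0.013  0.03 ]
200.4 0.05 [ 0.053 -0.001  0.05 ]
bar [0.07942542 0.00020816 0.13828577] tilt 2.304996048226135
```

The fork leans out: tines are on the tray floor at x≈123 mm, and about 10 mm of the tail is still caught inside the lip. I'll shake the holder gently around this tilt to free it.

Request:
{"api": "play_rows", "payload": {
  "motion": [
    [[0,-0.019,-0.079],0],
    [[0,0.004,0.03],0],
    [[0,0.004,0.03],0],
    [[0,-0.019,-0.079],0],
    [[0,0.004,0.03],0],
    [[0,0.004,0.03],0],
    [[0,-0.019,-0.079],0],
    [[0,0.004,0.03],0],
    [[0,0.004,0.03],0],
    [[0,-0.019,-0.079],0],
    [[0,0.004,0.03],0],
    [[0,0.004,0.03],0],
    [[0,0,0],0],
    [[0,0,0],0],
    [[0,0,0],0],
    [[0,0,0],0]
  ]
}}

```text
t: 8.85
ee_pos: [0.6546, -0.1922, 0.145]
tcp_rot: [2.34, 2.095, 0.001]
force: [1.3, -2.2, 1.1]
grip_width: 0.0091
```

```bash
python3 - <<'E'
from h import *
s=robot.get_state();print(s['t'],s['ee_pos'],s['grip_width'],s['force'],s['torque'])
b=snap('scene','s5.png')['img'];a=snap('top','t5.png')['img']
cv2.imwrite('pics/c6.png',np.hstack([cv2.resize(b[100:330,90:290],None,fx=2,fy=2,interpolation=2),cv2.resize(a[60:245,330:480],(373,460),interpolation=2)]))
E
```

```text
8.85 [ 0.65459644 -0.19218965  0.14499056] 0.009149832045699151 [ 1.31988321 -2.22283595  1.14102031] [-0.39827525 -0.41649375 -0.00075567]
```

View pics/c6.png

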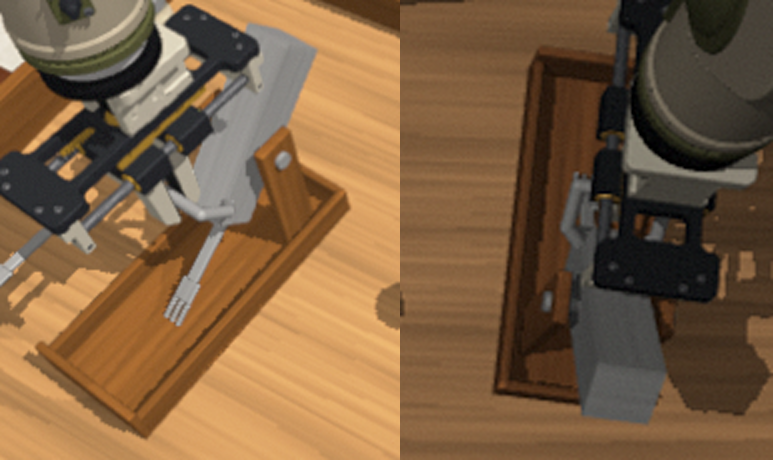

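The tines advanced about 8 mm, to x≈131 mm, and the tail is now about at the lip. I'll do one larger shake.

Request:
{"api": "play_rows", "payload": {
  "motion": [
    [[0,-0.019,-0.079],0],
    [[0,-0.05,-0.152],0],
    [[0,-0.019,-0.079],0],
    [[0,0.004,0.03],0],
    [[0,0.004,0.03],0],
    [[0,-0.019,-0.079],0],
    [[0,-0.05,-0.152],0],
    [[0,-0.019,-0.079],0],
    [[0,0.004,0.03],0],
    [[0,0.004,0.03],0],
    [[0,-0.019,-0.079],0],
    [[0,-0.05,-0.152],0],
    [[0,-0.019,-0.079],0],
    [[0,0.004,0.03],0],
    [[0,0.004,0.03],0],
    [[0,0,0],0],
    [[0,0,0],0],
    [[0,0,0],0]
  ]
}}

```text
t: 10.45
ee_pos: [0.6547, -0.1919, 0.144]
tcp_rot: [2.34, 2.096, 0.001]
force: [4.6, -0.8, -1.6]
grip_width: 0.0094
```

```bash
python3 - <<'E'
from h import *
s=robot.get_state();print(s['t'],s['ee_pos'],s['grip_width'],s['force'],s['torque'])
b=snap('scene','s6.png')['img']
cv2.imwrite('pics/c7.png',cv2.resize(b[150:300,130:270],None,fx=3.4,fy=3.4,interpolation=2))
E
```

```text
10.45 [ 0.65468675 -0.19194719  0.14397791] 0.009404256636794726 [ 4.57547787 -0.80984087 -1.5863341 ] [-0.2312484  -1.21300457 -0.03720893]
```

View pics/c7.png

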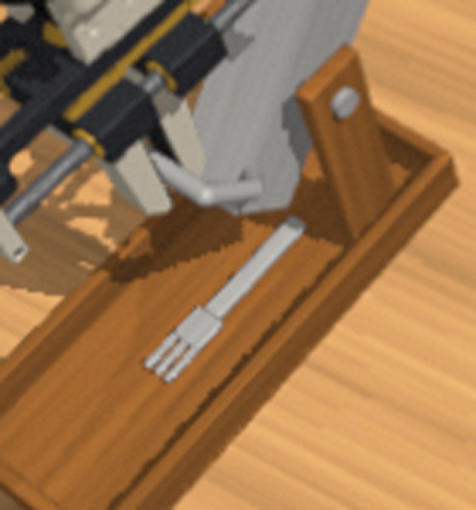

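The fork now lies flat and fully free in the tray, with its tail at crop (293,225) and tines at (165,365). Swinging the holder back up.

Request:
{"api": "play_rows", "payload": {
  "motion": [
    [[0,-0.01,-0.045],0],
    [[0,-0.03,-0.105],0],
    [[0,-0.056,-0.165],0],
    [[0,-0.092,-0.222],0],
    [[0,-0.125,-0.264],0],
    [[0,-0.162,-0.302],0],
    [[0,-0.203,-0.337],0],
    [[0,-0.248,-0.367],0],
    [[0,-0.295,-0.392],0],
    [[0,-0.344,-0.413],0],
    [[0,-0.395,-0.429],0],
    [[0,-0.448,-0.44],0],
    [[0,-0.501,-0.445],0],
    [[0,-0.555,-0.445],0],
    [[0,-0.555,-0.445],0]
  ]
}}

```text
t: 11.75
ee_pos: [0.571, -0.183, 0.2129]
tcp_rot: [2.339, 2.094, 0.001]
force: [-2.6, 0.0, 15.8]
grip_width: 0.0092
```

Request:
{"api": "play_rows", "payload": {
  "motion": [
    [[0,-0.053,0.005],0],
    [[0,-0.106,0.016],0],
    [[0,-0.157,0.032],0],
    [[0,-0.206,0.052],0],
    [[0,-0.253,0.078],0],
    [[0,-0.297,0.108],0],
    [[0,-0.338,0.143],0],
    [[0,-0.37,0.175],0],
    [[0,-0.393,0.202],0],
    [[0,-0.393,0.202],0],
    [[0,-0.393,0.202],0],
    [[0,-0.393,0.202],0]
  ]
}}

```text
t: 12.75
ee_pos: [0.5129, -0.1763, 0.1802]
tcp_rot: [-2.34, -2.096, -0.0]
force: [4.9, 1.1, -0.5]
grip_width: 0.0093
```

```bash
python3 - <<'E'
from h import *
s=robot.get_state();print(s['t'],s['ee_pos'],s['grip_width'],s['force'],s['torque'])
b=snap('scene','s7.png')['img']
cv2.imwrite('pics/c8.png',cv2.resize(b[80:330,100:290],None,fx=2.3,fy=2.3,interpolation=2))
E
```

```text
12.75 [ 0.51294337 -0.17633266  0.18023385] 0.00927937153086533 [ 4.94450649  1.09814031 -0.54249611] [ 0.16662503 -1.11066339  0.05681842]
```

View pics/c8.png

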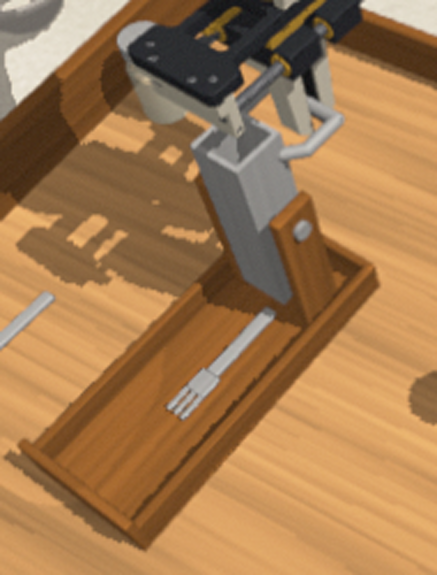

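The holder is upright again and the fork lies in the tray. Releasing and lifting off.

Request:
{"api": "play_rows", "payload": {
  "motion": [
    [[0,0,0],0],
    [[0,0,0],0],
    [[0,0,0],0],
    [[0,0,0],0],
    [[0,0,0],0],
    [[0,0,0],0],
    [[0,0,-0.05],0],
    [[0,0,-0.15],0],
    [[0,0,-0.3],0],
    [[0,0,-0.5],0],
    [[0,0,-0.65],0],
    [[0,0,-0.7],0],
    [[0,0,-0.7],0]
  ],
  "fingers": 30
}}

```text
t: 13.88
ee_pos: [0.5136, -0.1768, 0.2879]
tcp_rot: [2.338, 2.093, 0.003]
force: [0.1, -0.8, -0.5]
grip_width: 0.03
```

Request:
{"api": "play_rows", "payload": {
  "motion": [
    [[-0.1,0,0],0],
    [[-0.3,0,0],0],
    [[-0.5,0,0],0],
    [[-0.7,0,0],0],
    [[-0.9,0,0],0],
    [[-0.95,0,0],0],
    [[-0.95,0,0],0],
    [[-0.95,0,0],0],
    [[-0.95,0,0],0]
  ]
}}

```text
t: 14.63
ee_pos: [0.4974, -0.3164, 0.285]
tcp_rot: [-2.338, -2.097, -0.0]
force: [-0.1, -0.1, 0.6]
grip_width: 0.0302
```

```bash
python3 - <<'E'
from h import *
s=robot.get_state();print(s['t'],s['ee_pos'],s['grip_width'],s['force'],s['torque'])
b=snap('scene','s8.png')['img'];a=snap('top','t8.png')['img']
b0=cv2.imread('pics/scene0.png')
cv2.imwrite('pics/c9.png',np.hstack([cv2.resize(x[90:330,90:480],(390,240)) for x in (b0,b)]))
E
```

```text
14.6333 [ 0.49737469 -0.31640081  0.28500739] 0.030174886051064553 [-0.13884174 -0.11336081  0.6087402 ] [-0.03502903 -0.07036668  0.01680243]
```

View pics/c9.png

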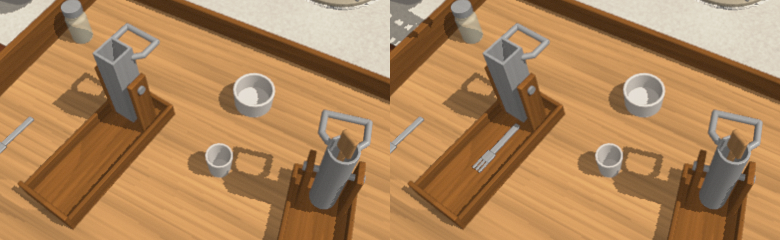

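The before and after views match: the square holder is in the same upright position, the round holder hasn't moved, and the fork lies in the tray with the arm clear.

```bash
python3 -c "
from cell import robot
print(robot.hand_in())"
```

```text
the job is handed in; nothing more can be done
None
```

The job is done and handed in at about 14.7 s of the 48 s allowed. I gripped the square holder's handle bar and swung the holder over to a tilt of about 2.3 rad. The fork came out but its tail caught on the holder's rim, so I shook the holder twice to drop it flat into the tray. Then I swung the holder back upright, let go and moved the arm clear.

**Last checks:**
- **Positions:** in the before and after pictures the square holder stands in its original upright position and the round holder has not moved. I judged both by eye and did not measure the tilt.
- **Fork:** it lies flat inside the tray.
- **Contact and force:** the arm touches nothing. The highest wrist force I read at the end of a move was about 16 N, during the swing back.

No check failed, and `hand_in()` gave no verdict.

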